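Wind down the book press by its wing screw

TASK

The repaired book in the press on the archive's work table is not under pressure yet: wind the brass wing screw down, clockwise seen from above, by pushing its wings round with a fingertip or the outside of the fingers, stroke after stroke, until the plate is tight on the book and the screw comes to its stop. Do not take the wings between the fingers, leave the book and the things around the press where they are, and draw back clear of the press when done.

Things in the scene. Friction and masses are not known exactly. Their poses are not given: they have to be found in the camera images.
- wing_screw (a joint): turn of the brass wing screw, rad: 0 = wound up, grows as it turns clockwise seen from above, 9.42 = hard stop, plate tight on the book. It sinks 1.27 mm per rad (8 mm per turn), taking the plate along. Drag about 0.06 N m: it stays where it is left and does not spin on.
- wings (a point): centre of the brass wings, on the screw's axis. One flat upright blade: 68 mm tip to tip along this frame's x (equal wings at +x and -x), 6 mm thick along y, 26 mm high (13 mm above and below this point), hub radius 11 mm. z is up, the turning axis. Point 158 mm above the table wound up, 146 mm wound down. Below is the yoke's flat top; beside the wings only the scale post stands within 100 mm.
- scale_post_top (a point): top of the fixed white scale post on the yoke, 185 mm above the table, 52 mm from the screw's axis on the press's +x (far) side. Post 8 mm (x) by 16 mm (y), from the yoke to above the wings. The wings pass it by 14 mm but a fingertip does not fit between, so fingers cannot go all the way round in one sweep; the rest of the circle is open.
- press: book press fixed to the table: plywood base 200 (x) x 300 (y) x 22 mm, steel posts at y = +-125 mm, blue yoke across them 50 (x) x 290 (y) mm, its top 122 mm above the table, post caps to 131 mm. Origin: centre of the base's underside, below the screw's axis; x points away from the robot at yaw 0.
- plate: plywood pressing plate, 190 x 200 x 14 mm, which slides up and down below the yoke. Origin: centre of its underside, 68.5 mm above the table when wound up, 56.5 mm when wound down.
- book: red book, 150 x 185 x 35 mm, lying loose on the press's base under the plate; its top is 57 mm above the table. Origin: centre of its underside.
- weight: dark steel conservation weight with a knob, 52 mm diameter, 64 mm tall, loose on the table, not part of the work. Origin: centre of its underside.
- paste_jar: closed paste jar, 60 mm diameter, 75 mm tall, loose on the table, not part of the work. Origin: centre of its underside.
- tape_roll: roll of paper tape lying flat, 84 mm outer diameter, 24 mm tall, loose on the table, not part of the work. Origin: centre of its underside.
- paste_brush: paste brush lying flat, about 0.2 m long, loose on the table, not part of the work. Origin: centre of its underside.
- bone_folder: white bone folder lying flat, 150 x 24 x 5 mm, loose on the table, not part of the work. Origin: centre of its underside.
- stamp: turned wooden hand stamp, 36 mm diameter, 72 mm tall, loose on the table, not part of the work. Origin: centre of its underside.
- eraser: white eraser block, 55 x 24 x 14 mm, loose on the table, not part of the work. Origin: centre of its underside.
Not all that is in view belongs to the job. Of the things that look like the book, the middle-sized one is meant.

How it is judged:
By the outcome, as a careful person would: the job done as asked, in the order asked, and still so for the second after the job is handed in, with the robot touching nothing.
It also fails if it takes over 72 s, if anything falls off the work surface, if the arm or the gripper's body presses on something with over 40 N, if the wrist force passes 120 N, or if a joint passes its speed limit or range.

ROBOT

A 6-joint arm with a two-finger parallel gripper is mounted at the origin on the work surface. World frame = base frame: x ahead of the robot, y to its left, z up, the work surface at z = 0. Lengths are in m, angles in rad, forces in N, time in s.
With the tool pointing down it reaches from about 0.325 to 0.775 m from the base axis. Payload 9.3 kg.
Tool frame: the origin (TCP) lies between the finger pads; the fingertips stand arm.finger_overhang ahead of it and the grasp point (between the pads) lies 6 mm ahead of it (arm.finger_overhang is the distance from the TCP to the fingertips, in m); y points along the fingers, x is the direction in which the jaws open and shut, and the axes are right-handed (so a half turn about y gives the same grasp; the last joint's range is limited). The gripper opens to 85 mm and grips with 20 to 120 N. Pads are 22 mm wide; open, the fingers measure 114 mm over their backs; the gripper's body (76 mm by 85 mm) begins 54 mm behind the grasp point. The pads swing forward as they close: fully open they stand 13 mm farther back than shut.
Start: joints at [-1.353, 0.259, 0.021, 1.334, 0, 1.418], TCP at [0.199, -0.513, 0.256] pointing down, gripper open.
Joint ranges: [-3.04, 3.04], [-0.91, 1.82], [-1.04, 1.36], [-1.92, 1.95], [-1.52, 1.45], [-3.14, 3.14]. Speed limits (rad/s): [2.22, 2.22, 2.79, 3.14, 3.14, 3.14].

INTERFACE

Orientations are given as a unit quaternion [w, x, y, z].
In Python, from rig import arm, grab_frame, calibration, workorder gives the robot as it stands. The module is installed in compiled form; this text tells all that it offers.
- The arm moves only by the shell command python3 -m handwheel 'ROWS' [OPENING] [FORCE]. ROWS is JSON, a list that holds one entry, the list of rows, each a list of 6 numbers: the shift along the tool's x, y, z in cm, then the turn, a rotation vector about the tool's x, y, z in degrees. A call has 1 to 5 rows; each row is the pose to reach, as a shift and turn from the pose measured when the call began, along the tool's axes at that moment; what a row does not reach only later rows make up. A row lasts 1/10 s, in which the tool goes at most 50 mm and 8.59 degrees, less where a joint would pass 70% of its speed; a pose out of reach is approached as far as the arm can. A call with a gripper value outside its range is refused whole. OPENING is the opening, from 0 (shut) to 1 (fully open), set as the call begins (- or left out, the last holds). The fingers move at their own pace and stop on an object; FORCE is the grip in N (left out, the last holds). Time passes only in rows, so rows that repeat a pose let the fingers close. It gives the time, the measured TCP pose, the force and the opening at its end, in the units of the state.
- arm.get_state(): the state, without advancing time (a new reading comes with each control period).
- grab_frame(name): name is "scene" or "top" or "wrist"; returns the picture (480x640x3 uint8, blue, green, red); there is no depth.
- calibration(name): a dict with "fx", "fy", "cx", "cy" (pixels), "world_from_camera" (4x4, takes a point from camera to world coordinates); the wrist camera has in their place "mount" (4x4, takes a point from camera to tool coordinates, whose origin is the TCP and whose axes are the tool frame's). Camera axes: x right, y down, z forward; pixel columns grow to the right and rows downward; lengths in m; the calibration is good to about 2 mm. The wrist camera is an equidistant fisheye: a pixel r from the principal point sees the ray r / f radians off the axis. A picture is of the moment at which its call begins: read the wrist's pose just before it. calibration takes no time and is no camera call.
- workorder.hand_in(): hands the job in, once; it reports no verdict.
The state is a dict: "t": time; "joint_positions": joint angles; "qvel": joint speeds; "joint_torque": joint torques, N m; "ee_pos": TCP position; "orientation": TCP orientation; "ft_force": force on the tool from outside, world axes, zero at the start; "moment": the same for the moment, N m; "finger_gap": finger opening in m.
Only numpy, scipy, OpenCV 4.12 (cv2) and the standard library are available. Lean on these libraries where they do the work, as an engineer would, in place of code of your own. Each camera call takes 0.05 s, during which the arm holds its last target. There are 200 camera calls.

## Working session

There is one attempt and no reset: what is moved stays moved. The work goes in short steps, Python scripts to look and compute and a shell command to move; the robot and the scene stay as the last step left them, time stands still between calls to the robot, and variables do not carry over. Pictures are saved under pics/ and viewed, about 8 in all and at most 12, crops included, and the job is handed in when it is done.

```bash
mkdir -p pics; cat > h.py <<'E'
import numpy as np, cv2, json
from rig import arm, grab_frame, calibration, workorder
E
python3 - <<'E'
from h import *
s=arm.get_state(); print(s['t'],s['ee_pos'],s['orientation'],s['ft_force'],s['finger_gap']); print(arm.finger_overhang)
for n in ('scene','top'):
    im=grab_frame(n); cv2.imwrite(f'pics/{n}0.png',im)
    c=calibration(n); print(n,c['fx'],c['cx'],c['cy'],np.round(c['world_from_camera'],3).tolist())
E
```

```text
0.0 [ 0.19923365 -0.51235641  0.25564337] [ 0.58394639 -0.58326267  0.39961628 -0.39889611] [0.37330143 1.0226889  0.24470315] 0.08556080735081491
0.025
scene 506.97752477513296 319.75696480446976 245.5753819739284 [[-0.475, 0.504, -0.722, 1.369], [0.88, 0.261, -0.397, 0.515], [-0.012, -0.823, -0.567, 0.812], [0.0, 0.0, 0.0, 1.0]]
top 582.4881636274819 326.6214728994791 248.22968155858914 [[-0.006, -0.984, 0.175, 0.194], [-1.0, 0.01, 0.02, 0.035], [-0.021, -0.175, -0.984, 1.672], [0.0, 0.0, 0.0, 1.0]]
```

```bash
ls pics
```

```text
scene0.png
top0.png
```

View pics/top0.png

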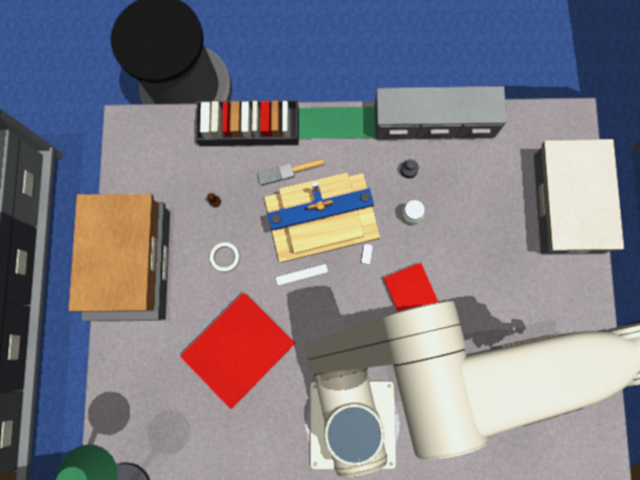

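View pics/scene0.png

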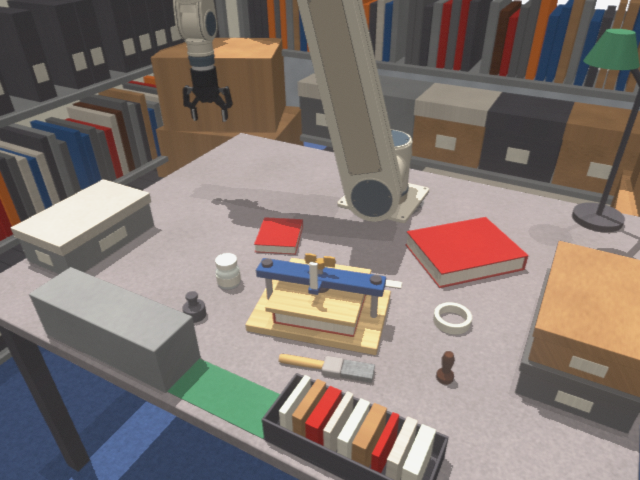

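Top view: the press is at about (321,215), with the blue yoke across (320,208), brass wings at (320,205) and the scale post at (316,190) on the far side. There are three red books: small at (410,287), large at (238,350), and the middle-sized one under the plate (red edge at (320,318) in the scene view). The one in the press is the one meant. I'll confirm with an enlarged crop and measure.

```bash
cat >> h.py <<'E'
def ray(n,u,v,z):
    c=calibration(n); M=np.array(c['world_from_camera'])
    d=M[:3,:3]@np.array([(u-c['cx'])/c['fx'],(v-c['cy'])/c['fy'],1]); o=M[:3,3]
    return o+d*(z-o[2])/d[2]
def proj(n,P):
    c=calibration(n); M=np.linalg.inv(np.array(c['world_from_camera'])); p=M[:3,:3]@P+M[:3,3]
    return c['fx']*p[0]/p[2]+c['cx'],c['fy']*p[1]/p[2]+c['cy']
E
python3 - <<'E'
from h import *
t=cv2.imread('pics/top0.png'); s=cv2.imread('pics/scene0.png')
a=cv2.resize(t[165:265,255:385],None,fx=6,fy=6,interpolation=cv2.INTER_CUBIC)[:300*2]
b=cv2.resize(s[240:350,240:400],None,fx=5,fy=5,interpolation=cv2.INTER_CUBIC)
h=np.zeros((600,800,3),np.uint8)
a=cv2.resize(t[172:232,255:385],(650,300),interpolation=cv2.INTER_CUBIC); h[:300,:650]=a
b=cv2.resize(s[245:345,245:400],(465,300),interpolation=cv2.INTER_CUBIC); h[300:,:465]=b
cv2.imwrite('pics/crop1.png',h)
hsv=cv2.cvtColor(t,cv2.COLOR_BGR2HSV)
m=cv2.inRange(hsv,(105,120,40),(125,255,255)); m[:150]=0;m[270:]=0;m[:,:250]=0;m[:,390:]=0
c=max(cv2.findContours(m,0,2)[0],key=cv2.contourArea); print('yoke px',cv2.minAreaRect(c))
P=np.array([ray('top',*p[0],.122)[:2] for p in c],np.float32); r=cv2.minAreaRect(P); print('yoke',r)
m=cv2.inRange(hsv,(10,120,60),(24,255,255)); m[:195]=0;m[215:]=0;m[:,:300]=0;m[:,340:]=0
for c in cv2.findContours(m,0,2)[0]:
    if cv2.contourArea(c)>8: print('brass',cv2.minAreaRect(c),cv2.contourArea(c)); print(cv2.minAreaRect(np.array([ray('top',*p[0],.171)[:2] for p in c],np.float32)))
E
```

```text
yoke px ((319.01922607421875, 204.4952850341797), (26.185382843017578, 105.0586929321289), 76.23921203613281)
yoke ((0.5926798582077026, 0.08567706495523453), (0.07389558851718903, 0.2879711389541626), 13.38780689239502)
brass ((319.60394287109375, 205.5395965576172), (7.1642680168151855, 23.582380294799805), 84.2894058227539) 68.0
((0.5770400762557983, 0.08269139379262924), (0.019573666155338287, 0.06257645040750504), 5.217195987701416)
```

View pics/crop1.png

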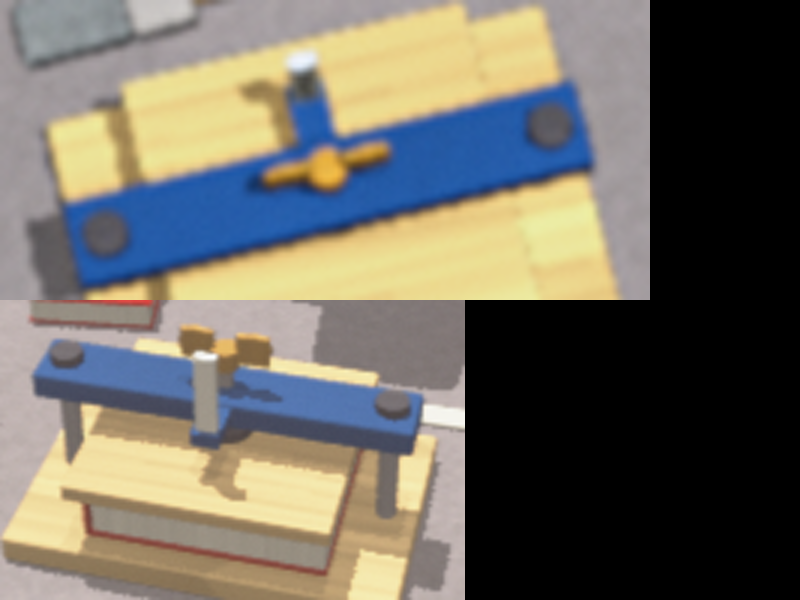

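The crop confirms it: the middle-sized red book lies under the plate. Hub at top px (320.6,205.6), blade ends at (308,208) and (332.6,202.4), caps at (276,218.4) and (365,197), post top at (315.6,184.4). Next I'll compute world positions.

```bash
python3 - <<'E'
from h import *
from scipy.spatial.transform import Rotation as R
a=ray('top',276,218.4,.131);b=ray('top',365,197,.131);print('caps',a,b,'mid',(a+b)/2,np.linalg.norm(a-b))
d=(a-b)[:2];yaw=np.arctan2(-d[0],d[1]);print('press yaw',np.degrees(yaw))
h=ray('top',320.6,205.6,.171);p=ray('top',315.6,184.4,.185);print('hub',h,'post',p, np.linalg.norm((p-h)[:2]),np.degrees(np.arctan2(*(p-h)[1::-1])))
e1=ray('top',308,208,.171);e2=ray('top',332.6,202.4,.171);print('ends',e1,e2,np.linalg.norm(e1-e2),(e1+e2)/2,np.degrees(np.arctan2(*(e1-e2)[1::-1])))
# scene: post top at crop (205,357)->, hub (226,345)
for n,q,z in (('hub',(245+226/3,245+(345-300)/3),.171),('post',(245+205/3,245+(356-300)/3),.185),('capL',(245+67/3,245+50/3),.131),('capR',(245+393/3,245+101/3),.131)): print(n,ray('scene',*q,z))
s=arm.get_state();r=R.from_quat(np.roll(s['orientation'],-1));print('toolaxes\n',r.as_matrix().round(3))
E
```

```text
caps [0.55261564 0.20269093 0.131     ] [ 0.6097647  -0.03995234  0.131     ] mid [0.58119017 0.08136929 0.131     ] 0.24928251361121256
press yaw 13.25316718937405
hub [0.57683231 0.08006233 0.171     ] post [0.63115793 0.09262846 0.185     ] 0.05576002610027524 13.024103185846213
ends [0.57066487 0.11352766 0.171     ] [0.58520883 0.04815385 0.171     ] 0.06697210209483945 [0.57793685 0.08084076 0.171     ] 102.54253899248398
hub [0.60069916 0.09341747 0.171     ]
post [0.63548686 0.0958463  0.185     ]
capL [ 0.61375212 -0.03661988  0.131     ]
capR [0.55751311 0.20610124 0.131     ]
toolaxes
 [[ 0.362 -0.     0.932]
 [-0.932  0.001  0.362]
 [-0.001 -1.     0.   ]]
```

```bash
cat >> h.py <<'E'
from scipy.spatial.transform import Rotation as R
AX=np.array([.5815,.0825]); YAW=13.2
def rot(): return R.from_quat(np.roll(arm.get_state()['orientation'],-1))
def where():
    s=arm.get_state(); c,sn=np.cos(np.radians(YAW)),np.sin(np.radians(YAW))
    q=np.array([[c,sn],[-sn,c]])@(s['ee_pos'][:2]-AX)*1000
    yw=np.degrees(np.arctan2(*rot().as_matrix()[[1,0],2]))
    print('t %.2f press mm'%s['t'],q.round(1),'z %.1f'%(s['ee_pos'][2]*1000),'toolyaw %.1f'%yw,'F',s['ft_force'].round(1),'gap %.3f'%s['finger_gap'])
def shift(px,py,z):
    "press target mm -> tool shift cm"
    s=arm.get_state(); c,sn=np.cos(np.radians(YAW)),np.sin(np.radians(YAW))
    w=np.r_[AX+np.array([[c,-sn],[sn,c]])@np.array([px,py])/1000,z/1000]
    return (rot().inv().apply(w-s['ee_pos'])*100).round(2)
E
python3 -m handwheel '[[[0,0,0,0,4,0],[0,0,0,0,8,0],[0,0,0,0,8,0],[0,0,0,0,8,0]]]' 0 20
python3 -c "
from h import *; where(); print(shift(-60,0,260))"
```

```text
t: 0.5
ee_pos: [0.1992, -0.5123, 0.2555]
orientation: [0.555, -0.554, 0.439, -0.438]
ft_force: [0.5, -0.4, -0.6]
finger_gap: 0.0284
t 0.50 press mm [-508.  -491.8] z 255.5 toolyaw 13.4 F [ 0.5 -0.4 -0.6] gap 0.028
[-49.06  -0.36  44.94]
```

```bash

python3 -m handwheel '[[[-3.6,0,3.3,0,0,0],[-7,0,6.5,0,0,0],[-10.5,0,9.7,0,0,0],[-14,0,13,0,0,0],[-17,0,16,0,0,0]]]' | head -2
python3 -m handwheel '[[[-3.6,0,3.3,0,0,0],[-7,0,6.5,0,0,0],[-10.5,0,9.7,0,0,0],[-14,0,13,0,0,0],[-17,0,16,0,0,0]]]' | head -2
python3 -c "
from h import *; where(); print(shift(-60,0,260))"
```

```text
t: 1.0
ee_pos: [0.3161, -0.3079, 0.2559]
t: 1.5
ee_pos: [0.4327, -0.1031, 0.2565]
t 1.50 press mm [-187.3 -146.8] z 256.5 toolyaw 13.6 F [-0.3 -0.9 -0.2] gap -0.000
[-14.59  -0.32  12.83]
```

```bash

python3 -m handwheel '[[[-3.6,0,3.2,0,0,0],[-7,0,6.2,0,0,0],[-10.5,0,9.3,0,0,0],[-14,0,12.5,0,0,0],[-14.6,-0.3,12.8,0,0,0]]]' | head -2
python3 - <<'E'
from h import *
where(); s=arm.get_state(); im=grab_frame('wrist'); cv2.imwrite('pics/w1.png',im)
np.save('w1.npy',np.r_[s['ee_pos'],s['orientation']]); c=calibration('wrist'); print({k:np.round(v,3).tolist() for k,v in c.items()})
E
```

```text
t: 2.0
ee_pos: [0.5241, 0.0727, 0.2589]
t 2.00 press mm [-58.1   3.5] z 258.9 toolyaw 13.9 F [-1.1 -0.3 -0.7] gap 0.000
{'fx': 371.648, 'fy': 371.648, 'cx': 320.61, 'cy': 239.877, 'mount': [[1.0, 0.001, 0.001, -0.001], [-0.001, -0.307, 0.952, -0.118], [0.001, -0.952, -0.307, 0.078], [0.0, 0.0, 0.0, 1.0]]}
```

View pics/w1.png

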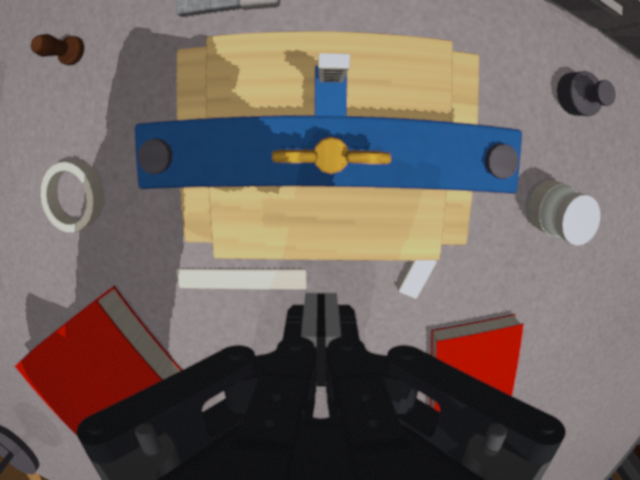

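The wrist view shows the hub at (331,157), blade ends at (273,157) and (391,158), caps at (155,156) and (501,161), and the post top at (334,61). The shut fingertips end at (320,293), 33 px wide.

```bash
cat >> h.py <<'E'
def wray(st,u,v,z):
    c=calibration('wrist'); M=np.array(c['mount']); d=np.array([u-c['cx'],v-c['cy']]); r=np.hypot(*d); th=r/c['fx']
    k=np.r_[d/r*np.sin(th),np.cos(th)]; T=R.from_quat(np.roll(st[3:],-1))
    o=st[:3]+T.apply(M[:3,3]); k=T.apply(M[:3,:3]@k); return o+k*(z-o[2])/k[2]
E
python3 - <<'E'
from h import *
st=np.load('w1.npy'); g=lambda u,v,z: wray(st,u,v,z)[:2]
h=g(331,157,.171);e1=g(273,157,.171);e2=g(391,158,.171);c1=g(155,156,.131);c2=g(501,161,.131);p=g(334,61,.185)
an=lambda d:np.degrees(np.arctan2(d[1],d[0]))
print('hub',h,'ends mid',(e1+e2)/2,np.linalg.norm(e1-e2),an(e1-e2),'caps mid',(c1+c2)/2,np.linalg.norm(c1-c2),an(c1-c2),'post',p,np.linalg.norm(p-h),an(p-h))
z=st[2]-.025; t1=g(304,293,z);t2=g(337,293,z);print('tip width',np.linalg.norm(t1-t2),'tip-tcp',(t1+t2)/2-st[:2])
E
```

```text
hub [0.58348827 0.08222397] ends mid [0.58376525 0.08156543] 0.06572061927561101 103.75636333024039 caps mid [0.58322752 0.08187189] 0.24547480358689824 103.33147426199436 post [0.63345078 0.09358591] 0.0512381380227208 12.811709985151023
tip width 0.014106420490768596 tip-tcp [0.00786027 0.00260777]
```

```bash
sed -i 's/AX=np.array.*; YAW/AX=np.array([.583,.082]); YAW/' h.py
python3 -c "
from h import *; where(); print(shift(26,-22,230))"
```

```text
t 2.05 press mm [-60.3   3.6] z 259.6 toolyaw 13.9 F [-0.8  0.1  0.2] gap 0.000
[2.67 2.96 8.59]
```

```bash

python3 -m handwheel '[[[0.9,0,3,0,0,0],[1.8,0,6,0,0,0],[2.6,1,8.5,0,0,0],[2.7,3,8.6,0,-0.7,0],[2.7,3,8.6,0,-0.7,0]]]' | head -1
python3 -c "
from h import *; where(); print(shift(26,-22,167))"
```

```text
t: 2.55
t 2.55 press mm [ 25.  -23.4] z 226.7 toolyaw 14.6 F [-1.5 -0.1 -1. ] gap -0.000
[-0.12  5.97  0.13]
```

```bash

python3 -m handwheel '[[[0,1.5,0.1,0,1.4,0],[-0.1,3,0.1,0,1.4,0],[-0.1,4.5,0.1,0,1.4,0],[-0.1,6,0.1,0,1.4,0],[-0.1,6,0.1,0,1.4,0]]]' | head -1
python3 - <<'E'
from h import *
where(); s=grab_frame('scene'); w=grab_frame('wrist')
h=np.zeros((300,800,3),np.uint8); h[:,:400]=cv2.resize(s[180:330,220:420],(400,300),interpolation=cv2.INTER_CUBIC); h[:,400:]=cv2.resize(w[120:420,120:520],(400,300)); cv2.imwrite('pics/c2.png',h)
E
```

```text
t: 3.05
t 3.05 press mm [ 24.2 -22.5] z 166.1 toolyaw 13.2 F [ 0.3  0.1 -0.2] gap -0.000
```

View pics/c2.png

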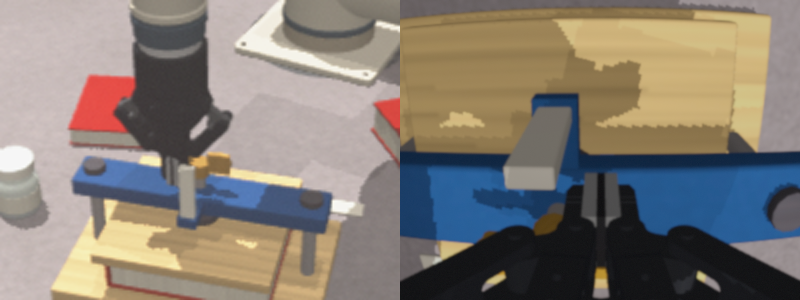

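The crop shows the shut fingertips down behind the right wing. They are clear of the post and above the yoke, with no contact force. Starting stroke 1.

```bash

python3 -m handwheel '[[[0.15,0,-0.4,0,0,0],[0.35,0,-0.9,0,0,0],[0.55,0,-1.4,0,0,0],[0.7,0,-1.9,0,0,0],[0.75,0,-2.4,0,0,0]]]' | head -1
python3 -c "
from h import *; where()"
python3 -m handwheel '[[[0,0,-0.5,0,0,0],[-0.05,0,-1,0,0,0],[-0.35,0,-1.5,0,0,0],[-0.7,0,-2,0,0,0],[-1.1,0,-2.4,0,0,0]]]' | head -1
python3 -c "
from h import *; where()"
```

```text
t: 3.65
t 3.65 press mm [  1.3 -30.4] z 168.4 toolyaw 13.2 F [ 3.4  1.4 -0.1] gap -0.000
t: 4.15
t 4.15 press mm [-23.4 -19.1] z 168.4 toolyaw 13.2 F [ 0.7 -1.5 -0.1] gap -0.000
```

```bash

python3 -m handwheel '[[[-0.4,0,-0.3,0,0,0],[-0.9,0,-0.5,0,0,0],[-1.4,0,-0.6,0,0,0],[-1.9,0,-0.65,0,0,0],[-2.4,0,-0.6,0,0,0]]]' | head -1
python3 -c "
from h import *; where()"
python3 -m handwheel '[[[-0.5,0,0.15,0,0,0],[-1,0,0.35,0,0,0],[-1.4,0,0.65,0,0,0],[-1.8,0,1.05,0,0,0],[-2.1,0,1.45,0,0,0]]]' | head -1
python3 - <<'E'
from h import *
where(); w=grab_frame('wrist'); cv2.imwrite('pics/c3.png',w[100:400,120:520])
E
```

```text
t: 4.65
t 4.65 press mm [-29.7   5.4] z 168.4 toolyaw 13.2 F [-0.  -2.5 -0.5] gap 0.000
t: 5.15
t 5.15 press mm [-14.9  26.9] z 168.3 toolyaw 13.2 F [-1.5 -0.7 -0.7] gap -0.000
```

View pics/c3.png

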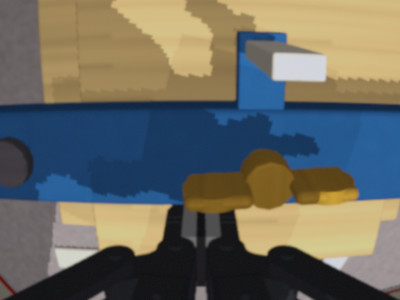

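Crop shows the pushed wing pointing left at (215,192), just ahead of the fingertips, so the finger leads by about 27°. The post is clear. Finishing stroke 1, then lifting.

```bash

python3 -m handwheel '[[[-0.1,0,0.5,0,0,0],[-0.25,0,1,0,0,0],[-0.3,0,1.5,0,0,0],[-0.25,0,2,0,0,0],[-0.1,0,2.5,0,0,0]]]' | head -1
python3 -c "
from h import *; where()"
python3 -m handwheel '[[[0.2,0,0.5,0,0,0],[0.5,0,0.9,0,0,0],[0.7,0,1.1,0,0,0],[0.9,0,1.3,0,0,0],[0.9,0,1.3,0,0,0]]]' | head -1
python3 -c "
from h import *; where()"
python3 -m handwheel '[[[-0.2,-1.5,-0.2,0,0,0],[-0.3,-3,-0.4,0,0,0],[-0.3,-4.5,-0.4,0,0,0],[-0.3,-6,-0.4,0,0,0],[-0.3,-6,-0.4,0,0,0]]]' | head -1
python3 - <<'E'
from h import *
where(); print(shift(-60,0,232))
E
```

```text
t: 5.7
t 5.70 press mm [10.9 28.4] z 168.0 toolyaw 13.2 F [-2.6 -0.2 -0.6] gap -0.000
t: 6.2
t 6.20 press mm [24.3 19. ] z 167.9 toolyaw 13.2 F [ 0.2  0.9 -0.2] gap 0.000
t: 6.7
t 6.70 press mm [21.5 21.5] z 230.2 toolyaw 13.2 F [ 0.2  0.6 -1.2] gap 0.000
[ 2.15 -0.19 -8.15]
```

```bash
cat >> h.py <<'E'
def wing(name,ztop=.165):
    s=arm.get_state(); st=np.r_[s['ee_pos'],s['orientation']]; w=grab_frame('wrist'); cv2.imwrite(f'pics/{name}.png',w)
    hsv=cv2.cvtColor(w,cv2.COLOR_BGR2HSV); m=cv2.inRange(hsv,(8,170,90),(24,255,255))
    k=np.argwhere(m>0)[:,::-1]; P=np.array([wray(st,*q,ztop)[:2] for q in k]); k=k[np.hypot(*(P-AX).T)<.042]; P=P[np.hypot(*(P-AX).T)<.042]
    ev,V=np.linalg.eigh(np.cov(P.T)); a=np.degrees(np.arctan2(V[1,1],V[0,1]))-YAW
    print(len(P),'centre',P.mean(0).round(4),'press blade angle mod 180: %.1f'%(a%180),'rms',np.sqrt(ev).round(4))
    cv2.imwrite(f'pics/{name}c.png',cv2.resize(w[60:310,170:490],(640,500)))
E
python3 -m handwheel '[[[0.4,-0.1,-2,0,0,0],[0.9,-0.1,-4,0,0,0],[1.5,-0.1,-6,0,0,0],[2.1,-0.1,-8.1,0,0,0],[2.1,-0.1,-8.1,0,0,0]]]' | head -1
python3 -c "
from h import *; where(); wing('w4')"
```

```text
t: 7.2
t 7.20 press mm [-61.4   0.1] z 230.9 toolyaw 13.2 F [-0.2  0.1  0.2] gap -0.000
1922 centre [0.5844 0.0822] press blade angle mod 180: 6.1 rms [0.0036 0.0146]
```

View pics/w4c.png

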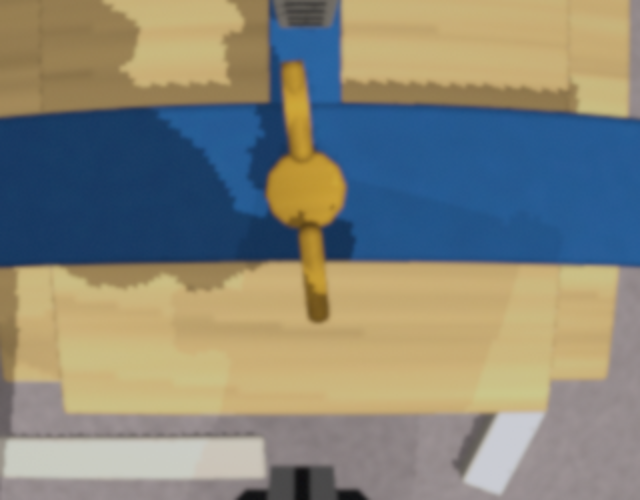

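The wings now stand at 6° and 186° in the press frame, with the near wing tip at crop (318,315). That is about 264° turned and 276° left. Stroke 2 starts behind the near wing.

```bash

python3 -m handwheel '[[[0.9,0,1.4,0,0,0],[1.8,0,2.8,0,0,0],[2.7,0,4.2,0,0,0],[2.7,0,4.2,0,0,0]]]' | head -1
python3 -c "
from h import *; where()"
python3 -m handwheel '[[[0,1.5,0,0,0,0],[0,3,0,0,0,0],[0,4.5,0,0,0,0],[0,6.3,0,0,0,0],[0,6.7,0,0,0,0]]]' | head -1
python3 -c "
from h import *; where(); print(shift(-23,-19,163),shift(-28,-10,163),shift(-30,0,163))"
```

```text
t: 7.65
t 7.65 press mm [-16.3 -27.7] z 229.9 toolyaw 13.1 F [-0.4  0.1 -1.1] gap -0.000
t: 8.15
t 8.15 press mm [-17.  -26.9] z 160.8 toolyaw 13.1 F [ 0.  -0.8  0.1] gap 0.000
[-0.79 -0.22 -0.6 ] [-1.69 -0.21 -1.1 ] [-2.69 -0.21 -1.3 ]
```

```bash

python3 -m handwheel '[[[-0.8,-0.2,-0.6,0,0,0],[-1.2,-0.2,-0.9,0,0,0],[-1.7,-0.2,-1.1,0,0,0],[-2.2,-0.2,-1.25,0,0,0],[-2.7,-0.2,-1.3,0,0,0]]]' | head -1
python3 -c "
from h import *; where()"
python3 -m handwheel '[[[-0.5,0,0.05,0,0,0],[-1,0,0.2,0,0,0],[-1.5,0,0.4,0,0,0],[-1.9,0,0.7,0,0,0],[-2.3,0,1.1,0,0,0]]]' | head -1
python3 -c "
from h import *; where()"
```

```text
t: 8.65
t 8.65 press mm [-30.1   0.5] z 163.4 toolyaw 13.1 F [ 0.5 -2.3  0.1] gap 0.000
t: 9.15
t 9.15 press mm [-19.   23.9] z 163.4 toolyaw 13.1 F [-0.4 -2.9  0.1] gap -0.000
```

```bash

python3 -m handwheel '[[[-0.2,0,0.4,0,0,0],[-0.4,0,0.9,0,0,0],[-0.55,0,1.4,0,0,0],[-0.6,0,1.9,0,0,0],[-0.55,0,2.4,0,0,0]]]' | head -1
python3 -c "
from h import *; where()"
python3 -m handwheel '[[[0.15,0,0.5,0,0,0],[0.35,0,1,0,0,0],[0.65,0,1.4,0,0,0],[1.05,0,1.8,0,0,0],[1.05,0,1.8,0,0,0]]]' | head -1
python3 -c "
from h import *; where()"
python3 -m handwheel '[[[-0.2,-1.5,-0.2,0,0,0],[-0.3,-3,-0.4,0,0,0],[-0.3,-4.5,-0.4,0,0,0],[-0.3,-6.5,-0.4,0,0,0],[-0.3,-6.5,-0.4,0,0,0]]]' | head -1
python3 -c "
from h import *; where()"
python3 -m handwheel '[[[0.4,-0.1,-2,0,0,0],[0.9,-0.1,-4,0,0,0],[1.5,-0.1,-6,0,0,0],[2.1,-0.1,-8.1,0,0,0],[2.1,-0.1,-8.1,0,0,0]]]' | head -1
python3 -c "
from h import *; where(); wing('w5',.161)"
```

```text
t: 9.65
t 9.65 press mm [ 5.2 29.6] z 163.2 toolyaw 13.1 F [-3.5 -0.7 -1.3] gap -0.000
t: 10.15
t 10.15 press mm [23.  19.6] z 162.9 toolyaw 13.2 F [-6.   3.7  0.7] gap 0.000
t: 10.65
t 10.65 press mm [20.9 21.7] z 230.8 toolyaw 13.1 F [-0.4 -0.3  0.4] gap -0.000
t: 11.15
t 11.15 press mm [-61.6   0.2] z 231.6 toolyaw 13.1 F [-0.3 -0.4 -0.1] gap -0.000
1869 centre [0.5845 0.0823] press blade angle mod 180: 19.7 rms [0.0035 0.0149]
```

Blade now at 19.7° (about 166° more), slightly short of the first stroke's end, and the force at the end was about 7 N. The stop could be near if the screw didn't start at 0. I'll start stroke 3 gently and watch the force.

```bash

python3 -m handwheel '[[[1,0,1.8,0,0,0],[2,0,3.6,0,0,0],[3.1,0,5.3,0,0,0],[3.1,0,5.3,0,0,0]]]' | head -1
python3 -c "
from h import *; where()"
python3 -m handwheel '[[[0,1.5,0,0,0,0],[0,3,0,0,0,0],[0,4.5,0,0,0,0],[0,6.5,0,0,0,0],[0,6.8,0,0,0,0]]]' | head -1
python3 -c "
from h import *; where()"
python3 -m handwheel '[[[-0.1,0,-0.4,0,0,0],[-0.3,0,-0.8,0,0,0],[-0.7,0,-1.2,0,0,0],[-1.1,0,-1.5,0,0,0]]]' | head -1
python3 -c "
from h import *; where()"
python3 -m handwheel '[[[-0.2,0,-0.1,0,0,0],[-0.4,0,-0.2,0,0,0]]]' | head -1
python3 -c "
from h import *; where()"
```

```text
t: 11.6
t 11.60 press mm [ -5. -32.] z 230.5 toolyaw 13.1 F [ 0.5  0.5 -0.3] gap 0.000
t: 12.1
t 12.10 press mm [ -5.5 -31.2] z 160.1 toolyaw 13.1 F [ 0.1  0.3 -0.8] gap 0.000
t: 12.5
t 12.50 press mm [-19.1 -21.1] z 161.4 toolyaw 13.0 F [10.5 -7.5 -2.5] gap -0.000
t: 12.7
t 12.70 press mm [-20.1 -19. ] z 162.3 toolyaw 12.9 F [ 11.1 -10.7  -8.5] gap 0.000
```

Force rose to about 18 N and the wing barely moved, so this looks like the stop. I'll back off and check the blade angle, the wing height and the gap between plate and book.

```bash

python3 -m handwheel '[[[0.4,0,0.2,0,0,0],[0.8,0,0.4,0,0,0],[0.8,-2,0.4,0,0,0],[0.8,-4.5,0.4,0,0,0],[0.8,-6.8,0.4,0,0,0]]]' | head -1
python3 -c "
from h import *; where()"
python3 -m handwheel '[[[-0.8,0,-1.5,0,0,0],[-1.6,0,-3,0,0,0],[-2.5,0,-4.5,0,0,0],[-2.5,0,-4.5,0,0,0]]]' | head -1
python3 - <<'E'
from h import *
where(); wing('w6',.159)
s=grab_frame('scene'); cv2.imwrite('pics/scene6.png',s); a=cv2.imread('pics/scene0.png')
f=lambda i:cv2.resize(i[245:345,245:400],(620,300)[:1]+(300,),interpolation=cv2.INTER_CUBIC)
cv2.imwrite('pics/cmp.png',np.vstack([f(a),f(s)]))
E
```

```text
t: 13.2
t 13.20 press mm [-16.8 -26.4] z 231.9 toolyaw 12.9 F [-0.1  0.3  0.1] gap -0.000
t: 13.6
t 13.60 press mm [-63.1  -0.1] z 232.5 toolyaw 13.0 F [-0.7 -1.2 -0.3] gap 0.000
1832 centre [0.5842 0.0823] press blade angle mod 180: 19.7 rms [0.0036 0.015 ]
```

View pics/cmp.png

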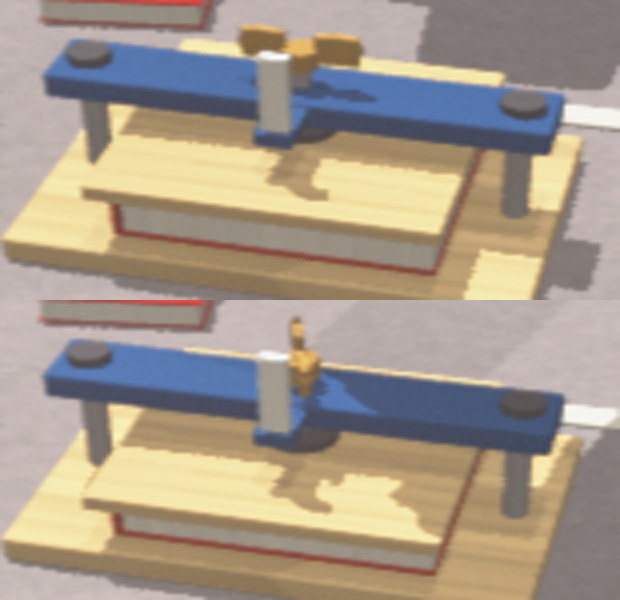

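```bash
python3 - <<'E'
from h import *
c,s=np.cos(np.radians(YAW)),np.sin(np.radians(YAW))
for x,y in ((95,100),(95,-100),(95,0)):
  for z in (.0825,.0705,.0685,.0565): print((x,y),z,np.round(proj('scene',np.r_[AX+np.array([[c,-s],[s,c]])@np.array([x,y])/1000,z]),1))
a=cv2.imread('pics/scene0.png').astype(int);b=cv2.imread('pics/scene6.png').astype(int)
for col in (285,310,340):
  for im in (a,b): print(col,im[295:335,col,0].tolist())
E
```

```text
(95, 100) 0.0825 [354.5 321.5]
(95, 100) 0.0705 [354.4 325.7]
(95, 100) 0.0685 [354.3 326.4]
(95, 100) 0.0565 [354.2 330.6]
(95, -100) 0.0825 [264.1 305.6]
(95, -100) 0.0705 [264.5 309.8]
(95, -100) 0.0685 [264.6 310.5]
(95, -100) 0.0565 [265.  314.6]
(95, 0) 0.0825 [308.4 313.4]
(95, 0) 0.0705 [308.5 317.6]
(95, 0) 0.0685 [308.5 318.3]
(95, 0) 0.0565 [308.7 322.4]
285 [167, 162, 161, 163, 166, 167, 164, 166, 162, 162, 167, 167, 168, 169, 166, 147, 104, 90, 89, 94, 124, 131, 130, 131, 131, 129, 131, 126, 82, 63, 86, 96, 100, 101, 102, 104, 106, 97, 91, 89]
285 [159, 166, 171, 170, 170, 166, 167, 171, 170, 170, 170, 167, 166, 171, 175, 172, 174, 173, 161, 113, 95, 92, 95, 116, 131, 133, 134, 131, 85, 65, 91, 100, 103, 103, 104, 107, 110, 99, 93, 92]
310 [147, 162, 159, 160, 159, 154, 148, 151, 157, 166, 162, 166, 161, 158, 164, 171, 170, 168, 169, 164, 118, 96, 90, 91, 108, 128, 130, 130, 129, 130, 130, 128, 104, 67, 69, 91, 97, 98, 96, 99]
310 [106, 113, 114, 118, 156, 161, 161, 164, 159, 154, 153, 159, 167, 170, 171, 169, 163, 165, 176, 175, 173, 173, 174, 139, 103, 93, 92, 103, 129, 134, 133, 131, 106, 68, 68, 96, 98, 101, 100, 99]
340 [99, 101, 104, 113, 117, 136, 159, 165, 169, 173, 171, 167, 168, 170, 170, 169, 170, 166, 161, 162, 174, 173, 170, 171, 172, 136, 102, 91, 90, 101, 124, 131, 127, 128, 127, 129, 128, 120, 74, 64]
340 [103, 104, 103, 102, 104, 106, 113, 115, 123, 163, 170, 174, 178, 177, 171, 170, 175, 177, 176, 174, 171, 165, 166, 176, 178, 174, 174, 177, 159, 109, 94, 91, 97, 124, 131, 131, 131, 121, 73, 64]
```

```bash

python3 -m handwheel '[[[3,-0.5,-3,0,0,0],[6.5,-1,-6,0,0,0],[10,-2,-9,0,0,0],[13.5,-2.5,-12,0,0,0],[16,-2.5,-14,0,0,0]]]' | head -1
python3 -m handwheel '[[[3.5,0,-2.5,0,0,0],[7,0,-5,0,0,0],[10.5,0,-7.5,0,0,0],[14,0,-10,0,0,0],[14,0,-10,0,0,0]]]' | head -2
python3 - <<'E'
from h import *
where(); t=grab_frame('top'); s=grab_frame('scene'); cv2.imwrite('pics/top7.png',t); cv2.imwrite('pics/scene7.png',s)
c,sn=np.cos(np.radians(YAW)),np.sin(np.radians(YAW)); W=lambda x,y,z:np.r_[AX+np.array([[c,-sn],[sn,c]])@np.array([x,y])/1000,z]
for col,y in ((310,0),):
  print(proj('scene',W(100,0,.022)),s[325:350,col,0].tolist()); print('post',proj('scene',W(52,0,.185)),'caps',proj('scene',W(0,125,.131)),proj('scene',W(0,-125,.131)))
a=cv2.imread('pics/top0.png')[140:300,190:450];b=t[140:300,190:450]
cv2.imwrite('pics/end.png',np.vstack([cv2.resize(a,(480,295)),cv2.resize(b,(480,295))]))
E
```

```text
t: 14.2
t: 14.7
ee_pos: [0.3549, -0.2863, 0.2567]
t 14.70 press mm [-306.1 -306.5] z 256.7 toolyaw 12.6 F [-0.1  0.3 -0. ] gap -0.000
(np.float64(308.4299010429153), np.float64(335.60872716363474)) [131, 127, 106, 68, 69, 93, 97, 96, 98, 97, 105, 103, 90, 88, 87, 86, 86, 88, 100, 117, 121, 129, 173, 181, 178]
post (np.float64(312.9362704383569), np.float64(262.9313761830656)) caps (np.float64(375.53135476387024), np.float64(277.57019920980804)) (np.float64(266.731535546166), np.float64(260.7852568595525))
```

View pics/end.png

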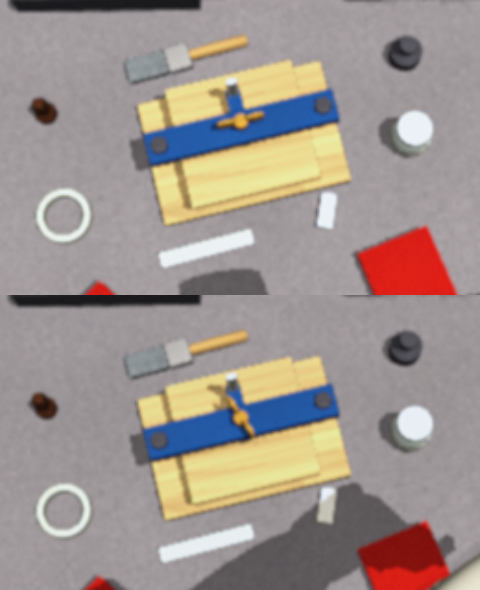

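The loose things all stand where they were, and the near wing is at (250,432) in the crop. My single-column check of plate height is not conclusive to 2 mm, so I'll fit edges at sub-pixel level, using base and yoke edges as references.

```bash
python3 - <<'E'
from h import *
c,sn=np.cos(np.radians(YAW)),np.sin(np.radians(YAW)); W=lambda x,y,z:np.r_[AX+np.array([[c,-sn],[sn,c]])@np.array([x,y])/1000,z]
def row(x,z,col): # projected row of edge line at column
    a=np.array(proj('scene',W(x,-100,z)));b=np.array(proj('scene',W(x,100,z))); return a[1]+(col-a[0])*(b[1]-a[1])/(b[0]-a[0])
edges={'plate up':(95,.0825),'plate dn':(95,.0705),'base top':(100,.022),'base bot':(100,0),'yoke top':(25,.122),'yoke bot':(25,.122-.0)}
for f in ('scene0','scene7'):
    im=cv2.imread(f'pics/{f}.png'); g=im[:,:,1].astype(float); hue=im.astype(float)
    for name,(x,z) in (('plate',(95,.0765)),('base',(100,.022)),('yoke',(25,.122))):
        d=[];w=6
        for col in list(range(272,300))+list(range(322,350)):
            r=row(x,z,col); rr=np.arange(int(r)-w,int(r)+w+2); p=g[rr,col]; q=-np.diff(p)  # light->dark downward
            k=np.argmax(q[1:-1])+1
            den=q[k-1]-2*q[k]+q[k+1]; o=0.5*(q[k-1]-q[k+1])/den if den else 0
            if q[k]>8: d.append(rr[k]+.5+o-r)
        d=np.array(d); print(f,name,len(d),'median offset %.2f'%np.median(d),'iqr',np.percentile(d,[25,75]).round(2))
print('px/mm',(row(95,.0705,310)-row(95,.0825,310))/12)
E
```

```text
scene0 plate 56 median offset -0.93 iqr [-1.07 -0.83]
scene0 base 56 median offset 0.66 iqr [0.58 0.77]
scene0 yoke 56 median offset 0.45 iqr [0.38 0.54]
scene7 plate 56 median offset 2.35 iqr [2.24 2.45]
scene7 base 56 median offset 0.65 iqr [0.56 0.77]
scene7 yoke 55 median offset 0.49 iqr [0.41 0.54]
px/mm 0.34784620167943575
```

Sub-pixel fit: the plate went down 9.4 mm, which matches 430°. It now sits within about 1 mm of the wound-down height, where a start at 0 would leave it 2.4 mm high. That leans towards the stop, and so does the force. One firmer push at the wing's outer end, with the angle read under load, will settle it.

```bash

python3 -m handwheel '[[[-3.5,0,3.5,0,0,0],[-7,0,7,0,0,0],[-10.5,0,10.5,0,0,0],[-14,0,14,0,0,0],[-16,0,16,0,0,0]]]' | head -1
python3 -c "
from h import *; where(); print(shift(-22,-34,230))"
```

```text
t: 15.3
t 15.30 press mm [-140.8 -141. ] z 258.1 toolyaw 13.0 F [-0.8 -0.1  0.3] gap 0.000
[-10.76   2.92  11.8 ]
```

```bash

python3 -m handwheel '[[[-3.3,0,3.5,0,0,0],[-6.5,0,7,0,0,0],[-9.5,1,10.5,0,0,0],[-10.8,2.5,11.5,0,0,0],[-10.8,2.5,11.5,0,0,0]]]' | head -1
python3 -c "
from h import *; where(); print(shift(-22,-34,163))"
```

```text
t: 15.8
t 15.80 press mm [-24.2 -29.8] z 232.0 toolyaw 13.3 F [-0.2  0.7 -0.6] gap -0.000
[0.41 6.9  0.16]
```

```bash

python3 -m handwheel '[[[0.4,1.5,0.1,0,0,0],[0.4,3,0.1,0,0,0],[0.4,4.5,0.1,0,0,0],[0.4,6.2,0.1,0,0,0],[0.4,6.7,0.1,0,0,0]]]' | head -1
python3 -c "
from h import *; where()"
python3 -m handwheel '[[[-0.3,0,-0.1,0,0,0],[-0.6,0,-0.2,0,0,0],[-0.8,0,-0.2,0,0,0],[-1,0,-0.2,0,0,0]]]' | head -1
python3 -c "
from h import *; where()"
python3 -m handwheel '[[[-0.2,0,0,0,0,0],[-0.3,0,0,0,0,0]]]' | head -1
python3 -c "
from h import *; where()"
```

```text
t: 16.3
t 16.30 press mm [-23.5 -33.5] z 164.1 toolyaw 13.3 F [-0.7 -0.2  0.8] gap -0.000
t: 16.7
t 16.70 press mm [-26.2 -24.4] z 164.7 toolyaw 13.3 F [ -3.8 -11.4  -0.5] gap -0.000
t: 16.9
t 16.90 press mm [-26.8 -22.5] z 165.1 toolyaw 13.2 F [-1.6 -9.8 -4. ] gap -0.000
```

```bash

python3 -m handwheel '[[[-0.2,0.1,0,0,0,0],[-0.4,0.1,0,0,0,0]]]' | head -1
python3 -c "
from h import *; where()"
python3 -m handwheel '[[[-0.2,0.1,0,0,0,0],[-0.4,0.1,0,0,0,0]]]' | head -1
python3 -c "
from h import *; where(); wing('w8',.159)"
```

```text
t: 17.1
t 17.10 press mm [-27.3 -20.2] z 164.9 toolyaw 13.1 F [ -2.6 -12.8   0.2] gap -0.001
t: 17.3
t 17.30 press mm [-27.7 -18.2] z 164.9 toolyaw 13.1 F [ -2.9 -15.6   2.3] gap 0.000Traceback (most recent call last):
  File "<string>", line 2, in <module>
    from h import *; where(); wing('w8',.159)
                              ~~~~^^^^^^^^^^^
  File "h.py", line 30, in wing
    k=np.argwhere(m>0)[:,::-1]; P=np.array([wray(st,*q,ztop)[:2] for q in k]); k=k[np.hypot(*(P-AX).T)<.042]; P=P[np.hypot(*(P-AX).T)<.042]
                                            ~~~~^^^^^^^^^^^^
  File "h.py", line 24, in wray
    c=calibration('wrist'); M=np.array(c['mount']); d=np.array([u-c['cx'],v-c['cy']]); r=np.hypot(*d); th=r/c['fx']
ValueError: time passes only in moves, steps and waits
```

```bash
sed -i 's/^from rig import.*/&\nimport functools\ncalibration=functools.lru_cache(None)(calibration)/' h.py
sed -i "s/def wing(name,ztop=.165):/def wing(name,ztop=.165,w=None):/; s/w=grab_frame('wrist'); cv2.imwrite(f'pics\/{name}.png',w)/w=grab_frame('wrist') if w is None else w; cv2.imwrite(f'pics\/{name}.png',w)/" h.py
python3 - <<'E'
from h import *
where(); w=cv2.imread('pics/w8.png'); wing('w8',.159,w); cv2.imwrite('pics/w8c.png',w[60:460,120:520])
E
```

```text
t 17.35 press mm [-27.8 -18. ] z 164.9 toolyaw 13.1 F [ -2.  -12.9   0.2] gap 0.000
3618 centre [0.5896 0.0825] press blade angle mod 180: 2.3 rms [0.0036 0.0154]
```

View pics/w8c.png

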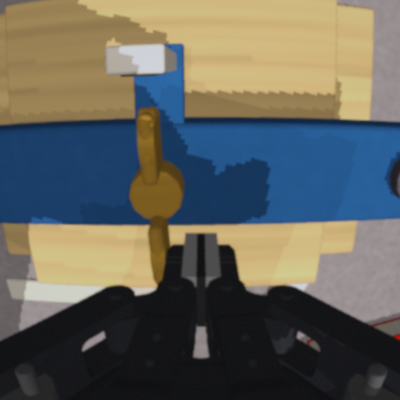

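Under load the blade now reads about 2–4°, so the screw moved on another 15° or so. 19.7° was therefore not the stop, just stiffer going as the plate meets the book. I'll keep pushing in small steps, watching the force.

```bash

python3 -m handwheel '[[[-0.2,0,-0.05,0,0,0],[-0.4,0,-0.1,0,0,0],[-0.6,0,-0.15,0,0,0]]]' | head -1
python3 -c "
from h import *; where()"
python3 -m handwheel '[[[-0.2,0,0,0,0,0],[-0.4,0,-0.05,0,0,0],[-0.6,0,-0.05,0,0,0]]]' | head -1
python3 -c "
from h import *; where(); wing('w9',.159)"
```

```text
t: 17.65
t 17.65 press mm [-28.3 -16.2] z 165.7 toolyaw 12.9 F [ 10.8 -29.2  -8.6] gap 0.000
t: 17.95
t 17.95 press mm [-28.3 -15.7] z 166.1 toolyaw 12.6 F [  8.8 -38.5  -9.8] gap -0.000
3562 centre [0.5899 0.0826] press blade angle mod 180: 179.5 rms [0.0036 0.015 ]
```

```bash

python3 -m handwheel '[[[0.5,0,0,0,0,0],[1.3,0,0.2,0,0,0],[1.3,-2,0.2,0,0,0],[1.3,-4.5,0.2,0,0,0],[1.3,-6.6,0.2,0,0,0]]]' | head -1
python3 -c "
from h import *; where(); print(shift(-61.5,0,232))"
python3 -m handwheel '[[[-0.8,0,-1,0,0,0],[-1.6,0,-2,0,0,0],[-2.6,0,-3.5,0,0,0],[-2.6,0,-3.5,0,0,0]]]' | head -1
python3 - <<'E'
from h import *
where(); wing('w10',.159)
s=grab_frame('scene'); cv2.imwrite('pics/scene10.png',s)
wing('w6b',.159,cv2.imread('pics/w6.png'))
E
```

```text
t: 18.5
t 18.50 press mm [-26.7 -26. ] z 234.4 toolyaw 12.7 F [0.2 0.5 0. ] gap -0.000
[-2.57  0.11 -3.51]
t: 18.9
t 18.90 press mm [-63.7   2. ] z 232.6 toolyaw 12.7 F [ 0.3 -0.8  0.3] gap 0.000
1812 centre [0.5841 0.0826] press blade angle mod 180: 19.7 rms [0.0036 0.0149]
1832 centre [0.5857 0.0805] press blade angle mod 180: 19.4 rms [0.0036 0.015 ]
```

After release the blade again reads exactly 19.7°. The close-up reading was bias from the oblique view. About 39 N (roughly 1 N m) did not shift the screw, so it is at its stop. I'll draw back, check once more and hand in.

```bash

python3 -m handwheel '[[[3,-0.5,-3,0,0,0],[6.5,-1,-6,0,0,0],[10,-2,-9,0,0,0],[13.5,-2.5,-12,0,0,0],[16,-2.5,-14,0,0,0]]]' | head -1
python3 -m handwheel '[[[3.5,0,-2.5,0,0,0],[7,0,-5,0,0,0],[10.5,0,-7.5,0,0,0],[14,0,-10,0,0,0],[14,0,-10,0,0,0]]]' | head -2
python3 -m handwheel '[[[0,0,0,0,0,0],[0,0,0,0,0,0],[0,0,0,0,0,0]]]' | head -2
python3 - <<'E'
from h import *
where(); t=grab_frame('top'); s=grab_frame('scene'); cv2.imwrite('pics/top11.png',t)
a=cv2.imread('pics/top7.png'); d=cv2.absdiff(a,t).max(2)[140:300,190:450]; print('top diff vs earlier check',(d>40).sum())
b=cv2.imread('pics/scene7.png'); print('scene press diff',(cv2.absdiff(b,s).max(2)[230:390,180:470]>40).sum())
E
```

```text
t: 19.5
t: 20.0
ee_pos: [0.3514, -0.282, 0.2677]
t: 20.3
ee_pos: [0.3518, -0.2812, 0.2676]
t 20.30 press mm [-308.  -300.8] z 267.6 toolyaw 12.4 F [-0.1  0.3 -0.2] gap 0.000
top diff vs earlier check 501
scene press diff 376
```

```bash
python3 - <<'E'
import cv2,numpy as np
a=cv2.imread('pics/top7.png')[140:300,190:450];b=cv2.imread('pics/top11.png')[140:300,190:450]
cv2.imwrite('pics/end2.png',np.vstack([cv2.resize(a,(480,295)),cv2.resize(b,(480,295))]))
E
```

```text
(no output)
```

View pics/end2.png

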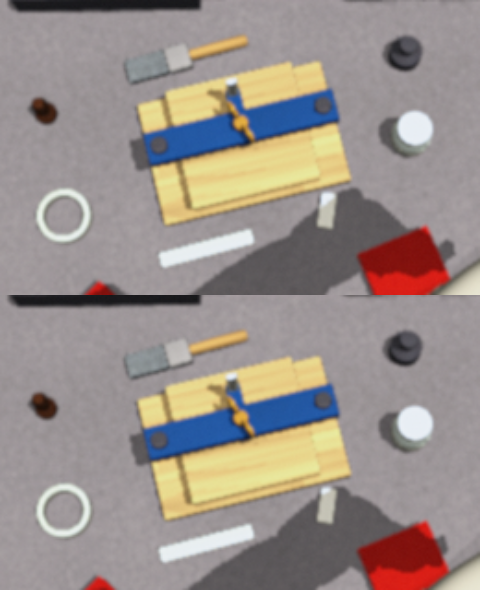

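Only the arm's shadow differs; the wings, at (240,415) in the crop, and all the loose things are unchanged. Handing in.

```bash
python3 -c "
from h import *; print(workorder.hand_in())"
```

```text
the job is handed in; nothing more can be done
None
```

The wing screw is wound down to its stop, as far as I can measure, and the job is handed in at about 20 s. I pushed the wings round clockwise with the shut fingertips and never took them between the fingers. Two long strokes turned the screw about 430° (264° + 166°). Two more pushes then did not move it.

**What the last checks showed**
- **Stop:** the wings rested at 19.7° in the press frame after stroke 2. They were still there after an 18 N push and after a push of about 40 N (roughly 1 N m, against 0.06 N m of drag).
- **Plate:** the scene view shows it about 9.4 mm lower, which matches the turn. It reads within about 1 mm of the wound-down height.
- **Surroundings:** the top view shows everything around the press where it was. The arm is clear of the press and feels no force.

**What disagreed**
- **Less turn than the full travel:** 430° is short of the 540° from wound up to stop. I take it the screw started partly wound, at about 1.9 rad. The first picture's plate height points that way, giving about 1.3 rad, but it is good only to about 1 mm.
- **Readings under load:** during the last push, close-up readings gave about 2° and then about 180° (0°). With the arm away the wings read 19.7° again, so I put this down to the oblique view.
- **Push force:** the last push peaked at about 40 N at the wrist, more than I had planned. It was a fingertip push, so the 40 N limit on the arm and gripper body should not apply.

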